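# Unlatch the sample carrier and push it along the optical rail to the lamp's station

## Task

The sample carrier on the optical rail is locked by a hinged hasp. While the carrier is still in its place, swing the hasp off the catch and right over towards the robot so that it stays well clear, then push the carrier along the rail until it clicks home in the detent station directly in front of the perforated lamp can. Do not touch the hot lamp, leave the other mounts where they stand, and let go.

Things in the scene. Friction and masses are not known exactly. Their poses are not given: they have to be found in the camera images.
- rail: Aluminium optical rail fixed to the bench, 470 mm along own y, 80 wide, top 26 high; end blocks 40 high at y = -228, +228 mm. Origin: centre of underside. Own x points across it, away from the robot. Five detent stations at own y = -150, -75, 0, 75, 150 mm, each marked by two small brass cross bars 14 mm apart, tops 32 mm high. The carrier starts in the middle one.
- carrier (a joint): Carrier position along the rail's own y in m: 0 = middle station (start); stations at -0.15, -0.075, 0, 0.075, 0.15; end stops at +-0.188. A spring ball clicks into the detents: about 8 N to push it in or out of one; within 5 mm of a station's middle it pulls itself to the middle. Between stations about 1.5 N of friction, and it stays where left.
- carrier_mid (a point): Centre of the top of the carrier's black plate, on the rail's middle line, 56 mm high, axes as the rail's. Plate: 90 mm in x, 56 in y (along the rail), 34 to 56 high; push on its flat ends. Grey sample cell on it at x -1 to 41, y -20 to 20, top 85 high. Two steel lugs 20 mm apart at x -44 to -30, tops 67 high, are the catch in which the hasp lies.
- hasp (a joint): Angle of the steel hasp in rad: 0 = bar level and lying in the carrier's catch (locked), growing as its free end is raised and swung over towards the robot; 1.57 = upright; stop at 2.7. Stays where it is left (stiff hinge, one or two newtons at the tab). Right over and well clear means past 2.0.
- hasp_tab (a point): Middle of the free edge of the hasp's tab, 100 mm high when locked. The bar runs 45 mm from the hinge, 16 wide, 5 thick; at its end the tab stands square to it, 40 tall, 16 wide (along the rail), 5 thick. Free edge: 42.5 mm along the bar and 40 mm square to it from the hinge. When locked, 29 mm of gap between tab and sample cell, and free space beside the tab above the lugs.
- hasp_hinge (a point): Hinge pin of the hasp, 60 mm above the bench at own x = -75 mm, y = 0 of the rail; pin along the rail's y. It sits in a fixed fork 36 mm wide along the rail and 66 mm tall.
- lamp: Hot lamp, fixed to the bench beyond the rail: a dark steel perforated can, round, 50 mm in diameter from 52 to 122 mm above the bench on a short post and a 50 x 52 mm foot. Origin: centre of the underside of the foot, 98 mm from the rail's middle line, directly across from one of the four outer stations (which one varies): that is the station to reach. Axes parallel to the rail's.
- lens_mount: Bystander, loose: block 46 x 50 x 46 mm with a steel post and a round lens ring 44 mm across, 162 mm tall. Origin: centre of the underside. Stands across from another outer station, about 98 mm beyond the rail's middle line.
- detector: Bystander, loose: same block and post with a black box 30 x 40 x 34 mm on top, 153 mm tall. Origin: centre of the underside. Stands across from another outer station, about 98 mm beyond the rail's middle line.
- bare_post: Bystander, loose: same block with a thicker black holder and a bare steel post, 141 mm tall. Origin: centre of the underside. Stands across from another outer station, about 98 mm beyond the rail's middle line.
- post_holder: Bystander, loose: upright black tube 27 mm in diameter, 80 mm tall, on a 46 mm round foot, on the robot's side of the rail beside the hasp's fork. Origin: centre of the underside.
Mind the look-alikes: they are no part of the job. Leave any red or yellow look-alike of the lamp alone.

How it is judged (in metres and radians):
On the way, in this order (a step that is already met when the one before it is completed fails the run):
1. The hasp is swung off the catch and over towards the robot, past 2.0 rad, with the carrier still in the middle station (within 8 mm) (value of joint hasp above 2 rad and value of joint carrier between -0.008 and 0.008 m), for 0.2 s.
2. The carrier is in the detent station in front of the lamp, within 4 mm (y of carrier_mid in the frame of lamp between -0.004 and 0.004 m), for 0.2 s.
At the end, for the whole second after the job is handed in: The carrier rests in the detent directly in front of the lamp (its middle within 4 mm of the lamp's along the rail), the hasp is still swung over past 2.0 rad, and the four loose bystanders stand upright (within 0.15 rad) within 20 mm of where they were (all of step 2 and velocity of joint carrier between -0.01 and 0.01 m/s and value of joint hasp above 2 rad and distance of each of lens_mount, detector, bare_post, post_holder from where it was at the start of the episode below 0.02 m and angle between each of lens_mount, detector, bare_post, post_holder's own z axis and vertical below 0.15 rad); the robot touches nothing.
It fails at once if The robot touches the hot lamp (more than 1 N) (contact force between any of the arm, the fingers and lamp above 1 N).
It fails at once if A bystander is knocked over or shoved more than 30 mm (distance of any of lens_mount, detector, bare_post, post_holder from where it was at the start of the episode above 0.03 m or angle between any of lens_mount, detector, bare_post, post_holder's own z axis and vertical above 0.5 rad).
It also fails if it takes over 58 s, if anything falls off the work surface, if the arm or the gripper's body presses on something with over 40 N, if the wrist force passes 120 N, or if a joint passes its speed limit or range.

## Robot

A 7-joint arm with a two-finger parallel gripper is mounted at the origin on the work surface. World frame = base frame: x ahead of the robot, y to its left, z up, the work surface at z = 0. Lengths are in mm, angles in rad, forces in N, time in s.
With the tool pointing down it reaches from about 425 to 825 mm from the base axis. Payload 3.6 kg.
Tool frame: the origin (TCP) lies midway between the tips of the shut fingers; the grasp point (between the pads) lies robot.pinch_z behind it (robot.pinch_z is the distance from the TCP to the grasp point, in mm); x points along the fingers, y is the direction in which the jaws open and shut, and the axes are right-handed (so a half turn about x gives the same grasp; the last joint's range is limited). The gripper opens to 85 mm and grips with 20 to 120 N. Pads are 22 mm wide; open, the fingers measure 114 mm over their backs; the gripper's body (76 mm by 85 mm) begins 54 mm behind the grasp point. The pads swing forward as they close: fully open they stand 13 mm farther back than shut.
Start: joints at [1.232, 0.615, -0.013, 1.423, 0.008, 1.103, -0.04], TCP at [199.413, -618.625, 231.297] pointing down, gripper open.
Joint ranges: [-3.12, 3.12], [-0.3, 2.06], [-1.34, 1.32], [0.26, 2.42], [-1.36, 4.5], [0.01, 1.98], [-2.84, 2.84]. Speed limits (rad/s): [2.79, 2.79, 3.14, 3.14, 3.14, 3.14, 3.14].

## Interface

Orientations are given as a unit quaternion [x, y, z, w].
In Python, from workcell import robot, eyes, job, models gives the robot as it stands.
- The arm moves only by the tool move_arm, never from a script. Its argument "deltas" is a list that holds one entry, the list of rows, each a list of 7 numbers: the shift along the tool's x, y, z in cm, then the turn, a rotation vector about the tool's x, y, z in degrees, then the gripper's target within -1 to 1 (fully open at 1, half-way at 0, shut at -1). A call has 1 to 5 rows; each row is the pose to reach, as a shift and turn from the pose commanded when the call began, along the tool's axes at that moment; what a row does not reach only later rows make up. A row lasts 1/8 s, in which the tool goes at most 62.5 mm and 10.7 degrees, less where a joint would pass 70% of its speed; a pose out of reach is approached as far as the arm can. A call with a gripper value outside its range is refused whole. The fingers move at their own pace and stop on an object; "newtons" is the grip in N (left out, the last holds). Time passes only in rows, so rows that repeat a pose let the fingers close. It gives the time, the measured TCP pose, the force and the opening at its end, in the units of the state.
- robot.sense(): the state, without advancing time (a new reading comes with each control period).
- eyes.snapshot(name): name is "side" or "top"; returns a dict with "color" (420x560x3 uint8, blue, green, red), "camera_matrix" (3x3 intrinsics, pixels), "rvec" (rotation vector, rad) and "tvec" (3), from world to camera coordinates, as OpenCV has them. Camera axes: x right, y down, z forward; pixel columns grow to the right and rows downward; lengths in mm; the calibration is good to about 2 mm. A picture is of the moment at which its call begins. There is no depth.
- job.job_done(): hands the job in, once; it reports no verdict.
Trained networks look in a picture, given as the dict that the camera call returned (one of the last four; its "shot" number tells which), for a name from the list of things; names that differ only in an ending like _2 or _b are one class to them, and where a whole thing is asked for, a point or a joint stands for the part that bears it (a point fixed in the world has none). Each returns a list of dicts, best first, with "score" (0 to 1); they miss things now and then, are a little off and sometimes report something else, mostly with a low value. They report only what shows in the picture. A call takes as long as a camera call. They do not tell look-alikes from the thing itself.
- models.find_in(picture, thing): "bbox" ([left, top, right, bottom] in pixels, round what is visible of it).
The state is a dict: "clock": time; "joint_positions": joint angles; "dq": joint speeds; "joint_efforts": joint torques, N m; "eef_pos": TCP position; "tool_rot": TCP orientation; "ft_force": force on the tool from outside, world axes, zero at the start; "wrist_torque": the same for the moment, N m; "opening": finger opening in mm.
Only numpy, scipy, OpenCV 4.12 (cv2) and the standard library are available. Lean on these libraries where they do the work, as an engineer would, in place of code of your own. Each camera call takes 0.05 s, during which the arm holds its last target.

## Working session

There is one attempt and no reset: what is moved stays moved. The work goes in short steps, Python scripts to look and compute and a tool call to move; the robot and the scene stay as the last step left them, time stands still between calls to the robot, and variables do not carry over. Pictures are saved under pics/ and viewed, and the job is handed in when it is done.

Besides the shell and the picture viewer there is one more tool, called after ">>>" in YAML: its name, and indented under it one key for each argument. move_arm: Moves the arm, as the interface text tells. Its arguments: {"type":"object","properties":{"deltas":{"type":"array","items":{"type":"array","items":{"type":"array","items":{"type":"number"}}}},"newtons":{"type":"number"}},"required":["deltas"]}

```bash
mkdir -p pics; ls; cat > h.py <<'E'
import numpy as np, cv2
from workcell import robot, eyes, job, models
E
python3 - <<'E'
from h import *
import pickle
s=robot.sense();print(s, robot.pinch_z)
for n in("side","top"):
    p=eyes.snapshot(n);cv2.imwrite(f"pics/{n}0.png",p["color"]);print(p["camera_matrix"],p["rvec"],p["tvec"])
    pickle.dump(p,open(f"{n}0.pkl","wb"))
    for t in["rail","carrier","hasp","lamp","lens_mount","detector","bare_post","post_holder"]:
        print(n,t,[(d["score"],d["bbox"]) for d in models.find_in(p,t)][:3])
E
```

```text
pics
{'clock': 0.0, 'joint_positions': array([ 1.23251568,  0.61593419, -0.01259596,  1.42495252,  0.00810477,
        1.10341147, -0.04041442]), 'dq': array([-0.00073212, -0.00059908, -0.0004923 ,  0.00125206,  0.00024695,
        0.00065628, -0.00039616]), 'joint_efforts': array([ 1.04292649e-03, -4.69215131e+01,  2.59501319e-01, -1.71033239e+01,
        9.82451515e-03,  9.65837011e-03, -1.84022900e-05]), 'eef_pos': array([ 199.14269293, -617.90885774,  230.11074267]), 'tool_rot': array([-0.6983641 , -0.1107224 ,  0.69869487, -0.10887429]), 'ft_force': array([ 0.58793036,  0.00873953, -1.07321693]), 'wrist_torque': array([-0.00383664,  0.00993617,  0.02209514]), 'opening': 85.47321414076524} 18.700000000000003
[[485.4872045    0.         277.97032508]
 [  0.         485.4872045  206.28973343]
 [  0.           0.           1.        ]] [ 0.44734629 -2.71612597  1.22795988] [601.0483977  209.63636737 914.07437402]
side rail [(0.88, [225.2, 164.6, 351.6, 323.7])]
side carrier [(0.95, [273.9, 200.1, 322.5, 242.1])]
side hasp [(0.6, [306.1, 208.7, 331.0, 231.4]), (0.16, [232.0, 186.2, 2
[... 501 characters left out ...]
64 207.57946507]
 [  0.           0.           1.        ]] [ 2.19440377 -2.1347591   0.1056013 ] [   6.39462007  632.31327943 1054.65791164]
top rail [(0.68, [181.6, 188.4, 421.9, 272.8])]
top carrier [(0.8, [285.4, 200.9, 315.9, 250.4]), (0.48, [180.3, 189.4, 420.5, 272.7])]
top hasp [(0.52, [288.2, 237.7, 300.5, 267.2])]
top lamp [(0.79, [220.3, 146.0, 250.9, 181.4]), (0.68, [221.5, 95.7, 251.3, 137.0]), (0.67, [156.4, 123.6, 194.4, 160.5])]
top lens_mount [(0.93, [256.1, 158.6, 287.6, 187.8])]
top detector [(0.72, [330.2, 163.6, 362.8, 200.5])]
top bare_post [(0.56, [367.8, 178.2, 394.5, 207.2]), (0.52, [288.8, 240.0, 303.8, 267.8])]
top post_holder [(0.96, [207.2, 267.8, 234.4, 288.8])]
```

```bash
python3 - <<'E'
import cv2
a=cv2.imread("pics/top0.png")[80:300,140:440];cv2.imwrite("pics/top0c.png",cv2.resize(a,None,fx=2.6,fy=2.6,interpolation=3))
a=cv2.imread("pics/side0.png")[130:340,140:380];cv2.imwrite("pics/side0c.png",cv2.resize(a,None,fx=2.8,fy=2.8,interpolation=3))
E
```

```text
(no output)
```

View pics/top0c.png

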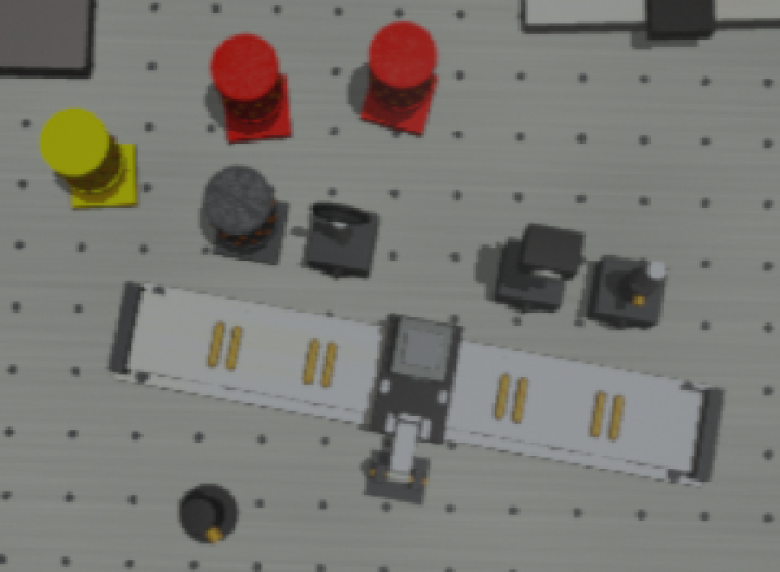

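View pics/side0c.png

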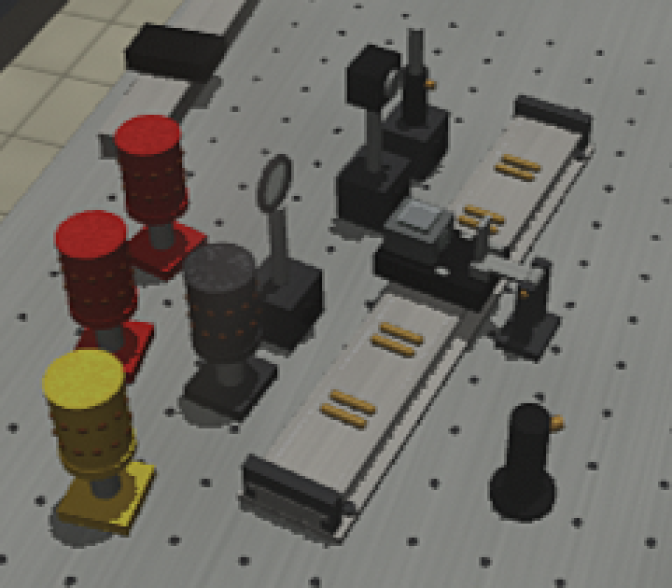

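The top view shows the dark lamp can (crop 238,205) across from the leftmost station (crop 225,345). The lens, detector and post mounts are to its right, and the post holder is at (208,513). The red and yellow cans are look-alikes. Next I'll fit the rail pose.

```bash
cat >> h.py <<'E'
def proj(p,P):
    return cv2.projectPoints(np.array(P,float).reshape(-1,3),p["rvec"],p["tvec"],p["camera_matrix"],None)[0].reshape(-1,2)
def ray(p,uv,z):
    R=cv2.Rodrigues(p["rvec"])[0];c=-R.T@p["tvec"]
    d=R.T@np.linalg.inv(p["camera_matrix"])@np.array([uv[0],uv[1],1.]);return c+d*(z-c[2])/d[2]
def loc(pose,P):
    P=np.array(P,float).reshape(-1,3);x,y,a=pose;c,s=np.cos(a),np.sin(a)
    return np.c_[x+c*P[:,0]-s*P[:,1],y+s*P[:,0]+c*P[:,1],P[:,2]]
E
python3 - <<'E'
from h import *
import pickle
from scipy.optimize import least_squares
T=pickle.load(open("top0.pkl","rb"));S=pickle.load(open("side0.pkl","rb"))
# gather
tu=np.array([(225,345),(320,363),(511,397),(608,415)])/2.6+[140,80]
su=np.array([(348,408),(397,340),(518,168)])/2.8+[140,130]
for u in tu: print(ray(T,u,32))
for u in su: print(ray(S,u,32))
yt=[150,75,-75,-150]; ys=[150,75,-150]
def f(q): return np.r_[(proj(T,loc(q,[[0,y,32] for y in yt]))-tu).ravel(),(proj(S,loc(q,[[0,y,32] for y in ys]))-su).ravel()]
r=least_squares(f,[500,-300,0.1]);print(r.x,r.fun.round(2))
np.save("rail.npy",r.x);q=r.x
print("hinge",loc(q,[-75,0,60]),"tab",loc(q,[-32.5,0,100]),"carrier+y end",loc(q,[0,28,45]),"-y end",loc(q,[0,-28,45]))
for y in(150,75,-75,-150):print("mount",y,loc(q,[98,y,0]))
print("post", ray(T,np.array((203,510))/2.6+[140,80],80))
for p,n in((T,"top"),(S,"side")):
    im=p["color"].copy()
    L=[[x,y,26] for x in(-40,40) for y in(-235,235)]+[[x,y,56] for x in(-45,45) for y in(-28,28)]+[[-75,0,60],[-32.5,0,100]]+[[98+25*np.cos(t),150+25*np.sin(t),122] for t in np.linspace(0,6.28,9)]+[[0,150,32],[0,-75,32]]
    im=cv2.resize(im,None,fx=3,fy=3)
    for u in proj(p,loc(q,L)): cv2.circle(im,tuple(int(v) for v in (u+.5)*3),3,(0,255,0),-1)
    a=im[240:240+660,420:420+900] if n=="top" else im[390:1020,420:1140]
    cv2.imwrite(f"pics/{n}_ov.png",cv2.resize(a,(780,int(780*a.shape[0]/a.shape[1])) if n=="top" else (680,595)))
E
```

```text
[618.84336363 127.07514884  32.        ]
[606.90007719  53.20071929  32.        ]
[584.69470015 -94.54609835  32.        ]
[ 572.90950406 -169.22156924   32.        ]
[618.2249569  131.30351181  32.        ]
[606.20649348  58.8878733   32.        ]
[ 571.77631219 -161.86259368   32.        ]
[ 5.95702116e+02 -1.94795106e+01 -1.52954042e-01] [-0.85  0.12 -0.72 -0.13 -0.47  0.2  -0.75  0.01  0.28 -0.99  0.22 -1.54
  0.18 -1.59]
hinge [[521.57771747  -8.05263446  60.        ]] tab [[563.58154348 -14.52786425 100.        ]] carrier+y end [[599.96815005   8.19359834  45.        ]] -y end [[591.43608257 -47.15261946  45.        ]]
mount 150 [[715.41174965 113.83816901   0.        ]]
mount 75 [[703.98487355  39.71377018   0.        ]]
mount -75 [[ 681.13112136 -108.53502749    0.        ]]
mount -150 [[ 669.70424526 -182.65942633    0.        ]]
post [493.05050286 133.60856102  80.        ]
```

View pics/top_ov.png

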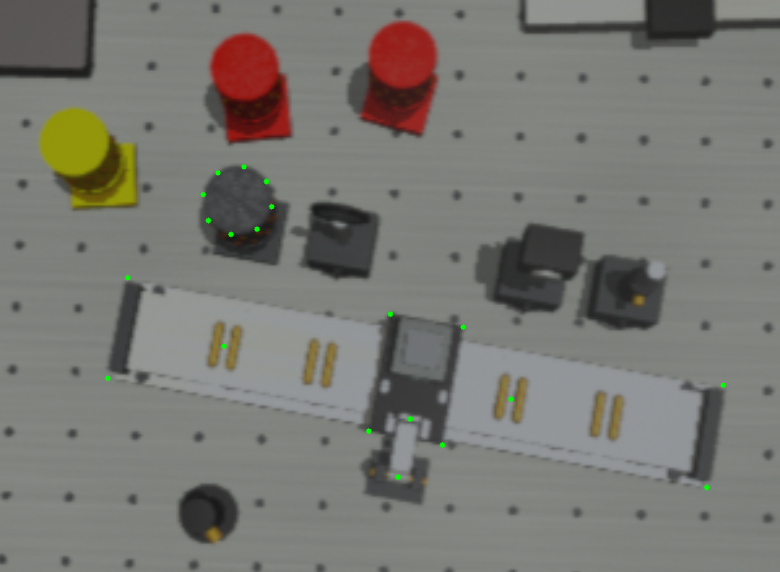

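View pics/side_ov.png

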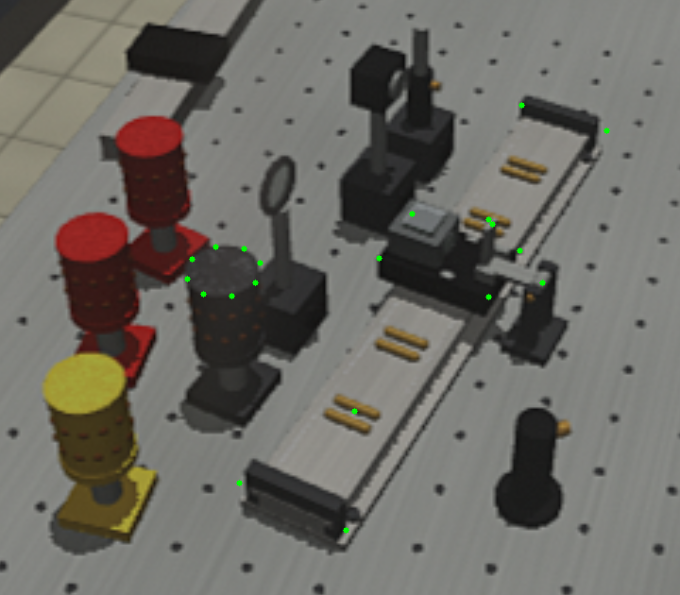

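```bash
cat >> h.py <<'E'
from scipy.spatial.transform import Rotation as Ro
def plan(railpt,ytool=None):
    """delta in tool axes from measured pose to rail-frame point, jaw along +-rail x"""
    q=np.load("rail.npy");s=robot.sense();R=Ro.from_quat(s["tool_rot"])
    W=loc(q,railpt)[0];a=q[2]
    best=[]
    for k in(0,1,2,3):
        b=a+k*np.pi/2;x=np.array([0,0,-1.]);y=np.array([np.cos(b),np.sin(b),0])
        D=Ro.from_matrix(np.c_[x,y,np.cross(x,y)])
        best.append((k,np.degrees((R.inv()*D).as_rotvec()).round(1)))
    e=s["eef_pos"];c,sn=np.cos(a),np.sin(a);d=e[:2]-q[:2]
    print("t",s["clock"],"rail tcp",np.round([c*d[0]+sn*d[1],-sn*d[0]+c*d[1],e[2]],1),"F",s["ft_force"].round(1),"j",s["joint_positions"].round(2),"open",round(s["opening"],1))
    print("dcm",(R.inv().apply(W-e)/10).round(2)," turns(k even: jaw along rail x)",best)
    print(R.as_matrix().round(3).tolist())
E
python3 -c "
from h import *
plan([-5,0,200])"
```

```text
t 0.9 rail tcp [-300.4 -652.6  231.3] F [-0.5 -0.5  0.2] j [ 1.23  0.61 -0.01  1.42  0.01  1.1  -0.04] open 85.4
dcm [  3.13 -45.09 -55.65]  turns(k even: jaw along rail x) [(0, array([-63.4,   0. ,  -0. ])), (1, array([-153.4,    0. ,   -0. ])), (2, array([116.6,  -0. ,  -0. ])), (3, array([26.6, -0. , -0. ]))]
[[0.0, 0.307, -0.952], [-0.0, -0.952, -0.307], [-1.0, 0.0, -0.0]]
```

>>> move_arm:
  deltas:
    - [[0, -3.8, -4.7, -5.3, 0, 0, -1], [0, -7.6, -9.4, -10.6, 0, 0, -1], [0, -11.4, -14.1, -15.9, 0, 0, -1], [0, -15.2, -18.8, -21.2, 0, 0, -1], [0, -19, -23.5, -26.5, 0, 0, -1]]
  newtons: 40

```text
clock: 1.52
eef_pos: [365.8, -364.2, 231.7]
tool_rot: [0.655, 0.268, -0.654, 0.268]
ft_force: [1.5, -0.3, 0.0]
opening: -0.1
```

```bash
python3 -c "
from h import *
plan([0,0,180])"
```

```text
t 1.525 rail tcp [-174.7 -375.7  231.7] F [ 1.5 -0.3  0. ] j [ 0.86  0.41 -0.17  1.8   0.08  0.93 -0.14] open -0.1
dcm [  5.17  -8.46 -40.56]  turns(k even: jaw along rail x) [(0, array([-36.7,   0. ,  -0.1])), (1, array([-1.267e+02,  1.000e-01, -0.000e+00])), (2, array([ 1.433e+02, -1.000e-01, -0.000e+00])), (3, array([53.3, -0. , -0.1]))]
[[0.001, 0.701, -0.713], [-0.001, -0.713, -0.701], [-1.0, 0.001, -0.0]]
```

>>> move_arm:
  deltas:
    - [[0, -1.2, -5.8, -7, 0, 0, -1], [0, -2.4, -11.6, -14, 0, 0, -1], [0, -3.6, -17.4, -21, 0, 0, -1], [0, -4.8, -23.2, -28, 0, 0, -1], [0, -6, -29, -36.7, 0, 0, -1]]

```text
clock: 2.15
eef_pos: [531.2, -118.7, 231.7]
tool_rot: [0.537, 0.46, -0.536, 0.461]
ft_force: [1.2, -0.4, 0.9]
opening: -0.0
```

```bash
python3 -c "
from h import *
plan([0,0,130])"
```

```text
t 2.15 rail tcp [ -48.6 -107.9  231.7] F [ 1.2 -0.4  0.9] j [ 0.43  0.47 -0.38  1.73  0.2   0.98 -0.17] open -0.0
dcm [ 10.17   4.87 -10.79]  turns(k even: jaw along rail x) [(0, array([ 0.1,  0. , -0.1])), (1, array([-89.9,   0.1,  -0. ])), (2, array([-1.799e+02,  1.000e-01,  0.000e+00])), (3, array([90.1, -0. , -0.1]))]
[[0.001, 0.989, -0.151], [-0.001, -0.151, -0.989], [-1.0, 0.001, 0.0]]
```

>>> move_arm:
  deltas:
    - [[0, 2.5, -5.4, 0, 0, 0, -1], [0, 5.2, -10.8, 0, 0, 0, -1], [5, 5.2, -10.8, 0, 0, 0, -1], [10, 5.2, -10.8, 0, 0, 0, -1], [10, 5.2, -10.8, 0, 0, 0, -1]]

```text
clock: 2.78
eef_pos: [595.2, -21.9, 127.7]
tool_rot: [-0.535, -0.462, 0.54, -0.457]
ft_force: [0.1, -0.4, -0.4]
opening: 0.4
```

```bash
cat >> h.py <<'E'
def shots(k):
    for n,(a,b,c,d),f in(("top",(100,290,160,430),2.8),("side",(130,340,140,380),2.8)):
        p=eyes.snapshot(n);cv2.imwrite(f"pics/{n}{k}.png",cv2.resize(p["color"][a:b,c:d],None,fx=f,fy=f,interpolation=3))
E
python3 -c "
from h import *
plan([-5,0,92]);shots(1)"
```

```text
t 2.775 rail tcp [ -0.2  -2.5 127.7] F [ 0.1 -0.4 -0.4] j [ 0.21  0.67 -0.34  1.69  0.28  0.84 -0.41] open 0.4
dcm [ 3.58 -0.45 -0.25]  turns(k even: jaw along rail x) [(0, array([-0.2,  0.1,  0.5])), (1, array([-90.2,  -0.3,   0.5])), (2, array([179.8,   0.8,  -0.2])), (3, array([89.8,  0.5,  0.3]))]
[[-0.01, 0.988, -0.155], [-0.0, -0.155, -0.988], [-1.0, -0.009, 0.002]]
```

View pics/side1.png

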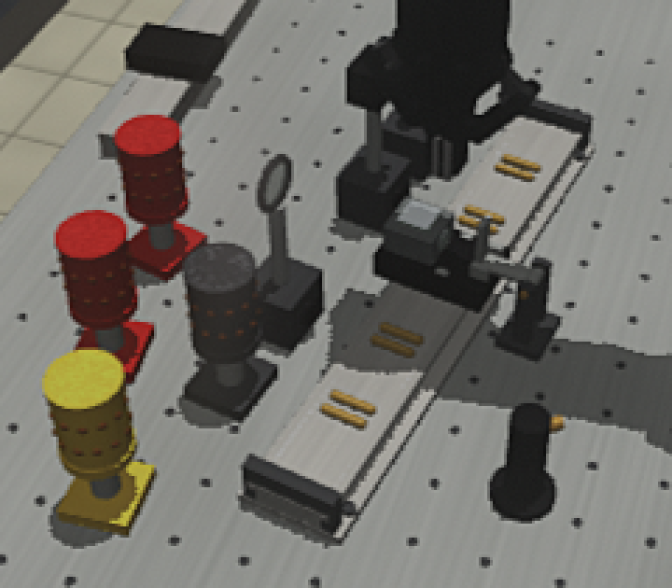

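View pics/top1.png

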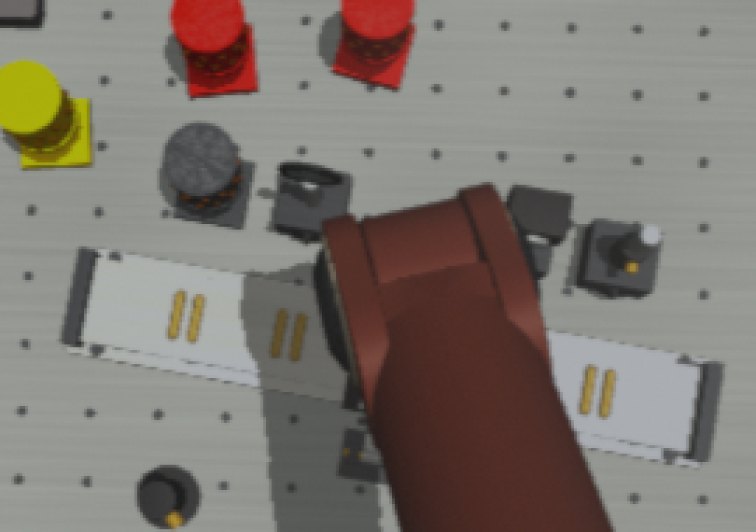

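>>> move_arm:
  deltas:
    - [[1.5, 0.2, -0.25, 0, 0, 0.5, -1], [3.4, 0.2, -0.25, 0, 0, 0.5, -1], [3.4, 0.2, -0.25, 0, 0, 0.5, -1]]

```text
clock: 3.25
eef_pos: [601.5, -19.4, 98.9]
tool_rot: [0.54, 0.457, -0.535, 0.462]
ft_force: [-0.2, -0.4, 0.5]
opening: 0.4
```

```bash
python3 -c "
from h import *
plan([-85,0,92]);shots(2)"
```

```text
t 3.25 rail tcp [ 5.7  0.9 98.9] F [-0.2 -0.4  0.5] j [ 0.19  0.71 -0.32  1.71  0.3   0.76 -0.43] open 0.4
dcm [ 0.59 -9.08  0.12]  turns(k even: jaw along rail x) [(0, array([-0.2, -0. , -0.6])), (1, array([-90.2,   0.5,  -0.5])), (2, array([179.8,  -1. ,   0. ])), (3, array([89.8, -0.5, -0.5]))]
[[0.011, 0.988, -0.156], [-0.001, -0.156, -0.988], [-1.0, 0.011, -0.0]]
```

View pics/side2.png

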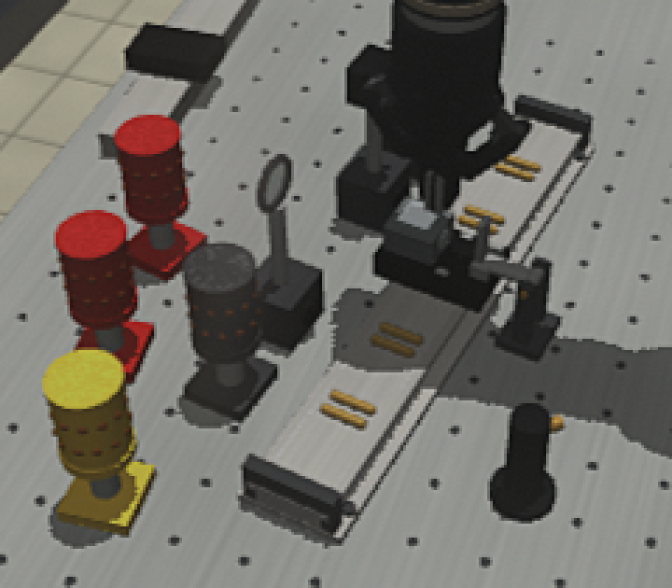

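>>> move_arm:
  deltas:
    - [[0, -0.5, 0, 0, 0, 0, -1], [0, -0.5, 0, 0, 0, 0, -1]]

```text
clock: 3.6
eef_pos: [595.7, -18.3, 98.2]
tool_rot: [0.54, 0.457, -0.535, 0.462]
ft_force: [0.2, 0.0, -0.3]
opening: 0.2
```

```bash
python3 -c "
from h import *
plan([-90,0,91])"
```

```text
t 3.6 rail tcp [-0.2  1.1 98.2] F [ 0.2  0.  -0.3] j [ 0.19  0.7  -0.32  1.73  0.3   0.75 -0.44] open 0.2
dcm [ 0.63 -8.99  0.14]  turns(k even: jaw along rail x) [(0, array([-0.2, -0. , -0.6])), (1, array([-90.2,   0.4,  -0.4])), (2, array([179.8,  -0.9,   0. ])), (3, array([89.8, -0.4, -0.4]))]
[[0.01, 0.988, -0.155], [-0.001, -0.155, -0.988], [-1.0, 0.01, -0.0]]
```

>>> move_arm:
  deltas:
    - [[0.75, 0, 0.15, 0, 0, -0.5, -1], [0.75, -1, 0.15, 0, 0, -0.5, -1], [0.75, -2, 0.15, 0, 0, -0.5, -1], [0.75, -3, 0.15, 0, 0, -0.5, -1], [0.75, -4, 0.15, 0, 0, -0.5, -1]]

```text
clock: 4.22
eef_pos: [571.1, -15.8, 96.8]
tool_rot: [0.547, 0.45, -0.528, 0.468]
ft_force: [16.7, -6.7, 22.7]
opening: 0.3
```

```bash
python3 -c "
from h import *
plan([-90,0,91]);shots(3)"
```

```text
t 4.225 rail tcp [-24.9  -0.1  96.8] F [16.7 -6.7 22.7] j [ 0.19  0.66 -0.31  1.83  0.32  0.66 -0.46] open 0.3
dcm [ 0.35 -6.53  0.02]  turns(k even: jaw along rail x) [(0, array([-0.3, -0.3, -2.1])), (1, array([-90.2,   1.4,  -1.8])), (2, array([179.7,  -3.2,   0.4])), (3, array([89.7, -1.8, -1.4]))]
[[0.036, 0.987, -0.157], [-0.001, -0.157, -0.988], [-0.999, 0.036, -0.004]]
```

View pics/side3.png

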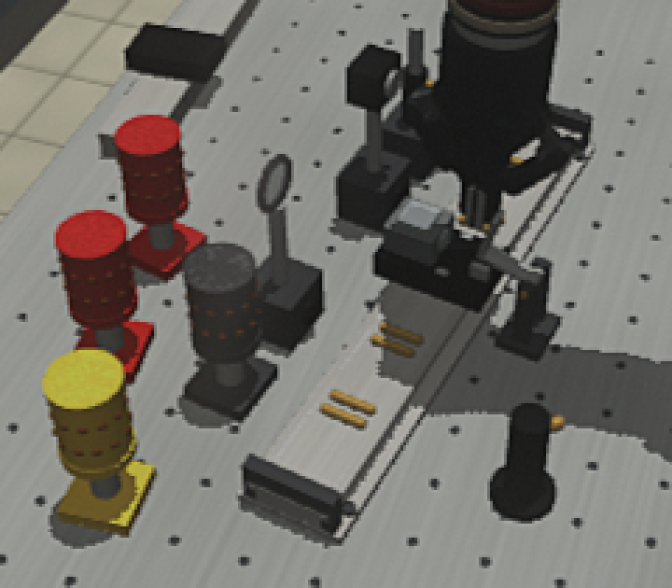

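```bash
cat >> h.py <<'E'
def hasp_ov(k,ths,z=(195,265,270,350)):
    q=np.load("rail.npy");p=eyes.snapshot("side");f=8
    im=cv2.resize(p["color"][z[0]:z[1],z[2]:z[3]],None,fx=f,fy=f,interpolation=3)
    cols=[(0,255,0),(0,255,255),(255,0,255),(255,255,0),(0,0,255)]
    for th,c in zip(ths,cols):
        u=np.array([np.cos(th),np.sin(th)]);n=np.array([-u[1],u[0]])
        for yy in (8,):
            pts=[np.zeros(2),45*u,45*u+40*n]
            uv=proj(p,loc(q,[[-75+a[0],yy,60+a[1]] for a in pts]))
            uv=((uv-[z[2],z[0]]+.5)*f).astype(int)
            cv2.polylines(im,[uv.reshape(-1,1,2)],False,c,1)
    cv2.imwrite(f"pics/h{k}.png",im)
E
python3 -c "
from h import *
hasp_ov(1,[0,.2,.4,.6])"
```

```text
(no output)
```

View pics/h1.png

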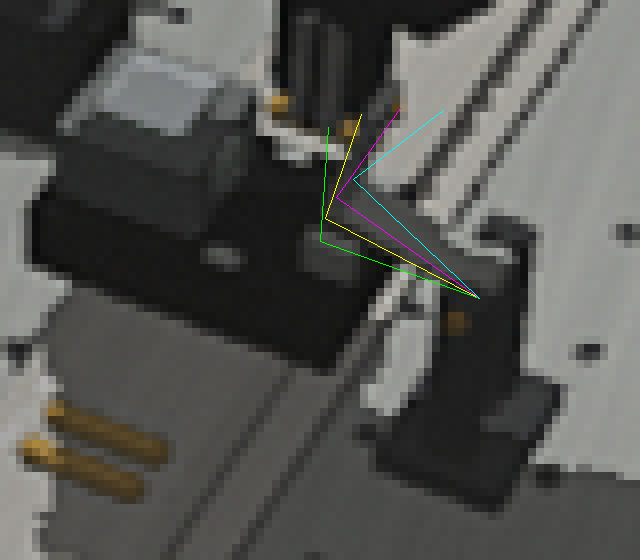

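>>> move_arm:
  deltas:
    - [[-0.7, 1.5, 0, 0, 0, -0.5, -1], [-1.6, 1.8, 0, 0, 0, -0.5, -1], [-1.6, 1.5, 0, 0, 0, -0.5, -1]]

```text
clock: 4.75
eef_pos: [570.2, -15.7, 105.7]
tool_rot: [-0.535, -0.462, 0.539, -0.457]
ft_force: [0.4, 0.1, 0.7]
opening: -0.4
```

```bash
python3 -c "
from h import *
plan([-60,0,108]);hasp_ov(2,[.2,.4])"
```

```text
t 4.75 rail tcp [-2.580e+01 -1.000e-01  1.057e+02] F [0.4 0.1 0.7] j [ 0.2   0.67 -0.33  1.78  0.29  0.75 -0.44] open -0.4
dcm [-0.2  -3.42 -0.01]  turns(k even: jaw along rail x) [(0, array([-0.2, -0. ,  0.5])), (1, array([-90.1,  -0.4,   0.4])), (2, array([179.8,   0.8,   0. ])), (3, array([89.8,  0.4,  0.4]))]
[[-0.009, 0.988, -0.155], [0.002, -0.155, -0.988], [-1.0, -0.009, -0.0]]
```

View pics/h2.png

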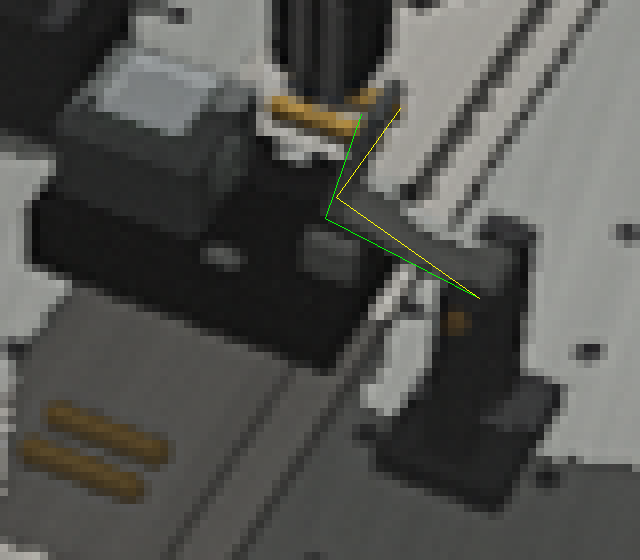

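>>> move_arm:
  deltas:
    - [[-0.2, -0.9, 0, 0, 0, 0.3, -1], [-0.4, -1.8, 0, 0, 0, 0.3, -1], [-0.6, -2.7, 0, 0, 0, 0.3, -1], [-0.6, -3.6, 0, 0, 0, 0.3, -1], [-0.6, -3.6, 0, 0, 0, 0.3, -1]]

```text
clock: 5.42
eef_pos: [539.4, -11.0, 116.0]
tool_rot: [0.54, 0.457, -0.535, 0.462]
ft_force: [2.5, -3.0, 18.0]
opening: -0.1
```

```bash
python3 -c "
from h import *
plan([-60,0,108]);hasp_ov(3,[.8,1.1,1.4])"
```

```text
t 5.425 rail tcp [-57.   -0.2 116. ] F [ 2.5 -3.  18. ] j [ 0.2   0.61 -0.33  1.88  0.29  0.7  -0.46] open -0.1
dcm [ 0.79 -0.31 -0.02]  turns(k even: jaw along rail x) [(0, array([-0.2, -0. , -0.5])), (1, array([-90.2,   0.4,  -0.4])), (2, array([ 1.798e+02, -8.000e-01,  1.000e-01])), (3, array([89.8, -0.4, -0.3]))]
[[0.008, 0.988, -0.156], [-0.001, -0.156, -0.988], [-1.0, 0.008, -0.001]]
```

View pics/h3.png

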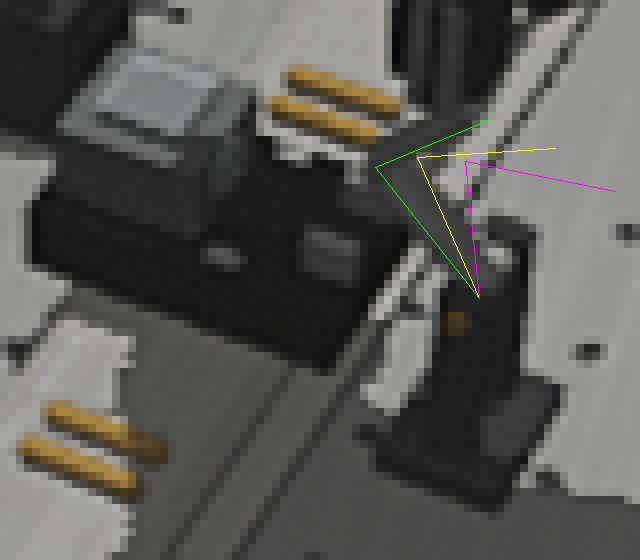

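>>> move_arm:
  deltas:
    - [[-0.8, 1, 0, 0, 0, 0, -1], [-0.8, 4.6, 0, 0, 0, 0, -1], [1.2, 4.6, 0, 0, 0, 0, -1], [2.2, 4.6, 0, 0, 0, 0, -1], [2.2, 4.6, 0, 0, 0, 0, -1]]

```text
clock: 6.1
eef_pos: [578.8, -17.4, 88.4]
tool_rot: [-0.535, -0.462, 0.539, -0.458]
ft_force: [-0.3, 0.9, -0.8]
opening: -0.0
```

```bash
python3 -c "
from h import *
plan([-20,0,87]);hasp_ov(4,[.6,.8])"
```

```text
t 6.1 rail tcp [-17.   -0.5  88.4] F [-0.3  0.9 -0.8] j [ 0.19  0.7  -0.32  1.77  0.31  0.73 -0.45] open -0.0
dcm [ 0.14 -0.3  -0.05]  turns(k even: jaw along rail x) [(0, array([-0.1,  0. ,  0.4])), (1, array([-90.1,  -0.3,   0.4])), (2, array([179.9,   0.7,  -0. ])), (3, array([89.9,  0.4,  0.3]))]
[[-0.008, 0.988, -0.155], [0.001, -0.155, -0.988], [-1.0, -0.008, 0.0]]
```

View pics/h4.png

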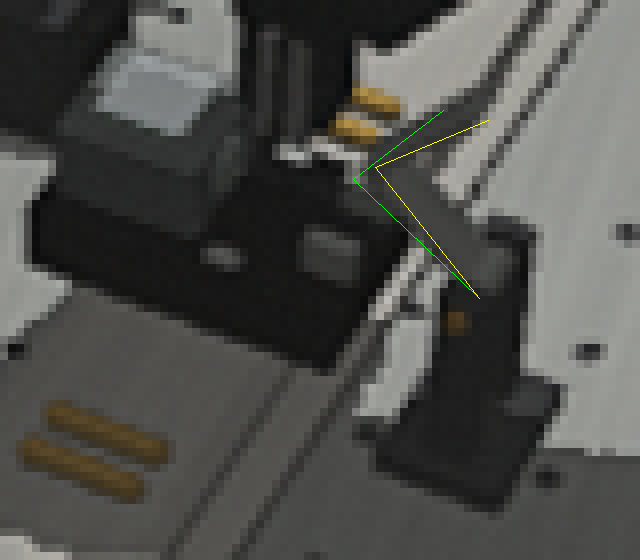

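>>> move_arm:
  deltas:
    - [[0.4, 0, 0, 0, 0, 0.3, -1], [0.4, -1, 0, 0, 0, 0.3, -1], [0.0, -2.2, 0, 0, 0, 0.3, -1], [-0.5, -3.4, 0, 0, 0, 0.3, -1], [-0.6, -4.4, 0, 0, 0, 0.3, -1]]

```text
clock: 6.78
eef_pos: [539.7, -10.7, 98.3]
tool_rot: [0.54, 0.457, -0.535, 0.462]
ft_force: [3.9, -1.3, 11.6]
opening: 0.1
```

```bash
python3 -c "
from h import *
plan([-90,0,94]);hasp_ov(5,[1.2,1.5,1.8])"
```

```text
t 6.775 rail tcp [-56.7   0.1  98.3] F [ 3.9 -1.3 11.6] j [ 0.19  0.63 -0.32  1.89  0.31  0.65 -0.47] open 0.1
dcm [ 0.4  -3.33  0.02]  turns(k even: jaw along rail x) [(0, array([-0.2, -0.1, -0.6])), (1, array([-90.2,   0.4,  -0.5])), (2, array([ 1.798e+02, -9.000e-01,  1.000e-01])), (3, array([89.8, -0.5, -0.4]))]
[[0.01, 0.988, -0.155], [-0.0, -0.155, -0.988], [-1.0, 0.01, -0.001]]
```

View pics/h5.png

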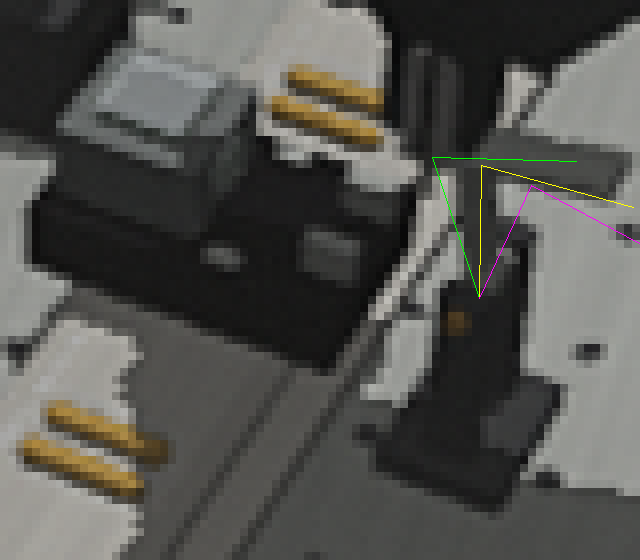

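>>> move_arm:
  deltas:
    - [[0.0, -0.8, 0, 0, 0, -0.3, -1], [0.2, -1.6, 0, 0, 0, -0.3, -1], [0.4, -2.4, 0, 0, 0, -0.3, -1], [0.6, -3.2, 0, 0, 0, -0.3, -1], [0.8, -3.8, 0, 0, 0, -0.3, -1]]

```text
clock: 7.45
eef_pos: [498.7, -4.7, 87.5]
tool_rot: [-0.536, -0.461, 0.538, -0.458]
ft_force: [2.6, -0.4, 1.8]
opening: -0.1
```

```bash
python3 -c "
from h import *
plan([-90,0,94]);hasp_ov(6,[1.8,2.1,2.4],(195,265,280,360))"
```

```text
t 7.45 rail tcp [-98.1  -0.2  87.5] F [ 2.6 -0.4  1.8] j [ 0.17  0.61 -0.31  2.    0.32  0.58 -0.51] open -0.1
dcm [-0.66  0.81 -0.02]  turns(k even: jaw along rail x) [(0, array([-0.2,  0. ,  0.2])), (1, array([-90.2,  -0.2,   0.2])), (2, array([179.8,   0.4,  -0. ])), (3, array([89.8,  0.2,  0.2]))]
[[-0.004, 0.988, -0.155], [0.001, -0.155, -0.988], [-1.0, -0.004, 0.0]]
```

View pics/h6.png

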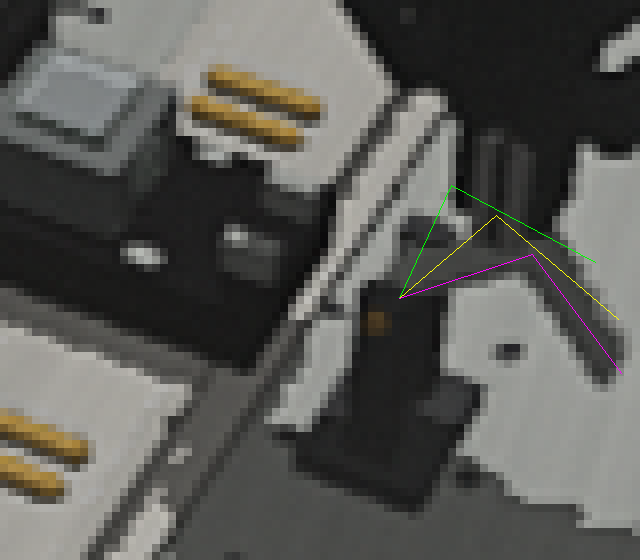

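>>> move_arm:
  deltas:
    - [[0.3, 0, 0, 0, 0, 0, -1], [0.6, 0, 0, 0, 0, 0, -1], [-2, 0, 0, 0, 0, 0, -1], [-6, 0, 0, 0, 0, 0, -1], [-6, 4, 6, 0, 0, 0, -1]]

```text
clock: 8.12
eef_pos: [527.5, -55.9, 150.4]
tool_rot: [0.536, 0.464, -0.533, 0.462]
ft_force: [1.1, 0.4, -0.3]
opening: -0.3
```

```bash
python3 -c "
from h import *
plan([-12,-60,120]);hasp_ov(7,[1.8,2.1,2.4],(195,265,280,360))"
```

```text
t 8.125 rail tcp [-61.8 -46.4 150.4] F [ 1.1  0.4 -0.3] j [ 0.31  0.55 -0.37  1.86  0.27  0.77 -0.34] open -0.3
dcm [3.04 4.97 1.42]  turns(k even: jaw along rail x) [(0, array([ 0.5, -0.3, -0. ])), (1, array([-89.5,  -0.2,  -0.2])), (2, array([-1.795e+02,  1.000e-01, -4.000e-01])), (3, array([90.5, -0.2,  0.2]))]
[[0.001, 0.99, -0.144], [0.005, -0.144, -0.99], [-1.0, 0.001, -0.005]]
```

View pics/h7.png

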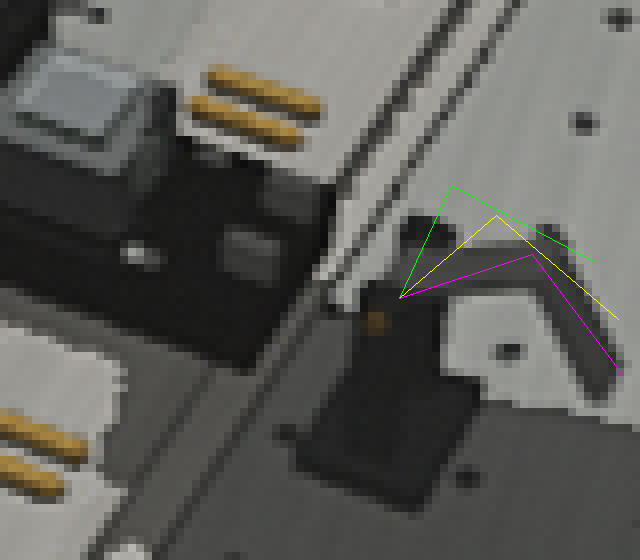

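>>> move_arm:
  deltas:
    - [[0, 2.6, 0.9, 0, 0, 0, -1], [0, 5.2, 1.8, 0, 0, 0, -1], [4, 5.2, 1.8, 0, 0, 0, -1], [9, 5.2, 1.8, 0, 0, 0, -1], [9, 5.2, 1.8, 0, 0, 0, -1]]

```text
clock: 8.8
eef_pos: [570.2, -87.6, 53.1]
tool_rot: [-0.534, -0.463, 0.541, -0.456]
ft_force: [-0.1, 0.3, 0.6]
opening: 0.1
```

```bash
python3 -c "
from h import *
plan([-10,-45,43])
shots(8)"
```

```text
t 8.8 rail tcp [-14.9 -71.2  53.1] F [-0.1  0.3  0.6] j [ 0.3   0.75 -0.3   1.79  0.33  0.66 -0.35] open 0.1
dcm [ 1.    0.49 -2.62]  turns(k even: jaw along rail x) [(0, array([-0.2,  0.1,  0.9])), (1, array([-90.2,  -0.6,   0.7])), (2, array([ 1.798e+02,  1.300e+00, -1.000e-01])), (3, array([89.8,  0.7,  0.6]))]
[[-0.015, 0.988, -0.156], [0.001, -0.156, -0.988], [-1.0, -0.015, 0.001]]
```

View pics/side8.png

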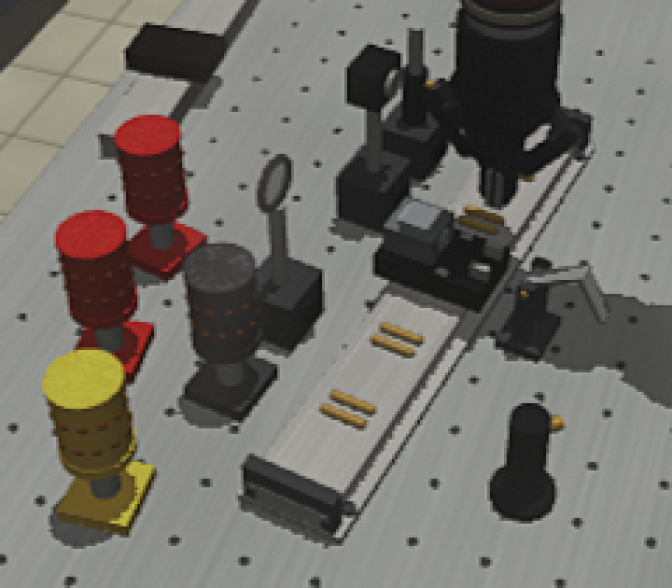

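>>> move_arm:
  deltas:
    - [[0.9, 0.4, 0, 0, 0, 0.6, -1], [0.9, 0.4, -2.4, 0, 0, 0.6, -1], [0.9, 0.4, -4, 0, 0, 0.6, -1], [0.9, 0.4, -5.5, 0, 0, 0.6, -1], [0.9, 0.4, -7, 0, 0, 0.6, -1]]

```text
clock: 9.52
eef_pos: [589.2, -25.9, 49.6]
tool_rot: [-0.539, -0.453, 0.539, -0.462]
ft_force: [-0.5, -0.4, -0.2]
opening: 0.3
```

```bash
python3 -c "
from h import *
plan([-10,111,43])
shots(9)"
```

```text
t 9.525 rail tcp [-5.5 -7.4 49.6] F [-0.5 -0.4 -0.2] j [ 0.17  0.76 -0.27  1.78  0.33  0.64 -0.46] open 0.3
dcm [  0.56  -0.58 -11.83]  turns(k even: jaw along rail x) [(0, array([-0.6,  0.5, -0.5])), (1, array([-90.6,   0.7,  -0. ])), (2, array([179.4,  -0.8,  -0.7])), (3, array([89.4, -0. , -0.7]))]
[[0.007, 0.987, -0.163], [-0.009, -0.163, -0.987], [-1.0, 0.009, 0.008]]
```

View pics/side9.png

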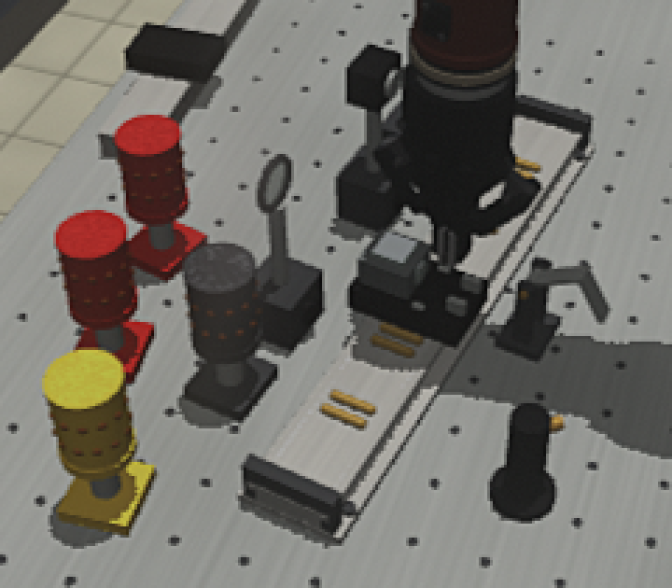

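>>> move_arm:
  deltas:
    - [[0.6, -0.2, -1.5, 0, 0, 0, -1], [0.6, -0.4, -3, 0, 0, 0, -1], [0.6, -0.5, -5, 0, 0, 0, -1], [0.6, -0.5, -7, 0, 0, 0, -1], [0.6, -0.5, -9, 0, 0, 0, -1]]

```text
clock: 10.25
eef_pos: [598.5, 72.7, 42.2]
tool_rot: [0.539, 0.458, -0.535, 0.462]
ft_force: [2.4, -2.4, 0.4]
opening: 0.2
```

```bash
python3 -c "
from h import *
plan([-10,111,45])
shots(10)"
```

```text
t 10.25 rail tcp [-11.2  91.5  42.2] F [ 2.4 -2.4  0.4] j [ 0.    0.78 -0.26  1.74  0.31  0.65 -0.59] open 0.2
dcm [-0.28  0.12 -1.95]  turns(k even: jaw along rail x) [(0, array([-0.1, -0.1, -0.4])), (1, array([-90.1,   0.3,  -0.4])), (2, array([ 1.799e+02, -7.000e-01,  1.000e-01])), (3, array([89.9, -0.4, -0.3]))]
[[0.007, 0.988, -0.154], [-0.0, -0.154, -0.988], [-1.0, 0.007, -0.001]]
```

View pics/side10.png

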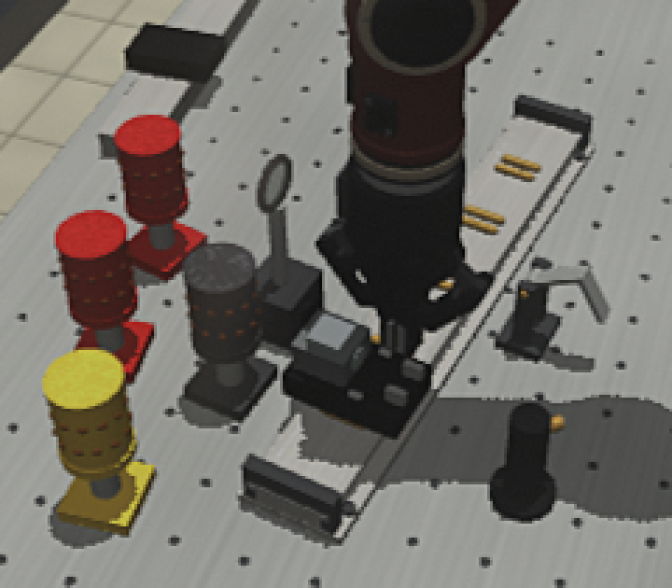

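>>> move_arm:
  deltas:
    - [[0, 0, -0.5, 0, 0, 0, -1], [0, 0, -1.0, 0, 0, 0, -1], [0, 0, -1.3, 0, 0, 0, -1], [0, 0, -1.3, 0, 0, 0, -1]]

```text
clock: 10.85
eef_pos: [598.7, 79.2, 42.1]
tool_rot: [-0.537, -0.456, 0.539, -0.461]
ft_force: [-2.2, -6.0, 3.4]
opening: -0.1
```

```bash
cat >> h.py <<'E'
def car_ov(k,ys):
    q=np.load("rail.npy");f=8;z=(225,295,225,305)
    p=eyes.snapshot("side")
    im=cv2.resize(p["color"][z[0]:z[1],z[2]:z[3]],None,fx=f,fy=f,interpolation=3)
    for y,c in zip(ys,[(0,255,0),(0,255,255),(255,0,255)]):
        uv=proj(p,loc(q,[[a,y+b,56] for a,b in((-45,-28),(-45,28),(45,28),(45,-28))]));uv=((uv-[z[2],z[0]]+.5)*f).astype(int)
        cv2.polylines(im,[uv.reshape(-1,1,2)],True,c,1)
    cv2.imwrite(f"pics/c{k}.png",im)
E
python3 -c "
from h import *
plan([-10,111,45])
car_ov(1,[140,150])"
```

```text
t 10.85 rail tcp [-12.   97.9  42.1] F [-2.2 -6.   3.4] j [-0.02  0.79 -0.26  1.73  0.31  0.66 -0.61] open -0.1
dcm [-0.3  0.2 -1.3]  turns(k even: jaw along rail x) [(0, array([-0.3,  0.4, -0.2])), (1, array([-90.3,   0.5,   0.1])), (2, array([179.7,  -0.3,  -0.6])), (3, array([89.7,  0.1, -0.5]))]
[[0.003, 0.987, -0.158], [-0.007, -0.158, -0.987], [-1.0, 0.004, 0.007]]
```

View pics/c1.png

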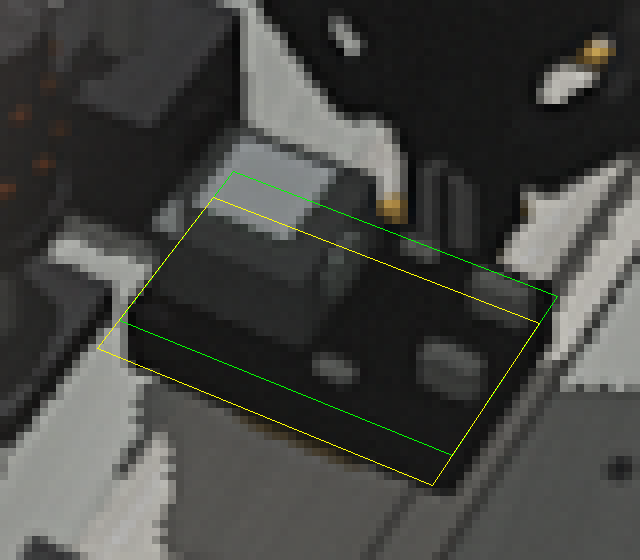

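>>> move_arm:
  deltas:
    - [[0, 0, -0.3, 0, 0, 0, -1], [0, 0, -0.3, 0, 0, 0, -1]]

```text
clock: 11.15
eef_pos: [598.8, 79.3, 42.1]
tool_rot: [-0.536, -0.455, 0.541, -0.462]
ft_force: [-4.7, -8.0, 5.2]
opening: -0.0
```

>>> move_arm:
  deltas:
    - [[0, 0, -0.3, 0, 0, 0, -1], [0, 0, -0.3, 0, 0, 0, -1]]

```text
clock: 11.4
eef_pos: [598.8, 79.4, 42.1]
tool_rot: [-0.535, -0.454, 0.542, -0.462]
ft_force: [-4.2, -11.2, 7.4]
opening: -0.1
```

>>> move_arm:
  deltas:
    - [[0, 0, -0.2, 0, 0, 0, -1], [0, 0, -0.2, 0, 0, 0, -1]]

```text
clock: 11.65
eef_pos: [598.8, 79.8, 42.2]
tool_rot: [-0.535, -0.453, 0.543, -0.462]
ft_force: [-5.2, -13.9, 8.8]
opening: 0.3
```

```bash
python3 -c "
from h import *
plan([-10,111,45])
shots(11);car_ov(2,[135,140])"
```

```text
t 11.65 rail tcp [-12.1  98.6  42.2] F [ -5.2 -13.9   8.8] j [-0.03  0.79 -0.25  1.73  0.31  0.67 -0.62] open 0.3
dcm [-0.31  0.19 -1.24]  turns(k even: jaw along rail x) [(0, array([-0.6,  1. , -0.1])), (1, array([-90.6,   0.8,   0.7])), (2, array([ 1.794e+02, -1.000e-01, -1.600e+00])), (3, array([89.4,  0.7, -0.8]))]
[[-0.002, 0.987, -0.162], [-0.017, -0.162, -0.987], [-1.0, 0.001, 0.017]]
```

View pics/side11.png

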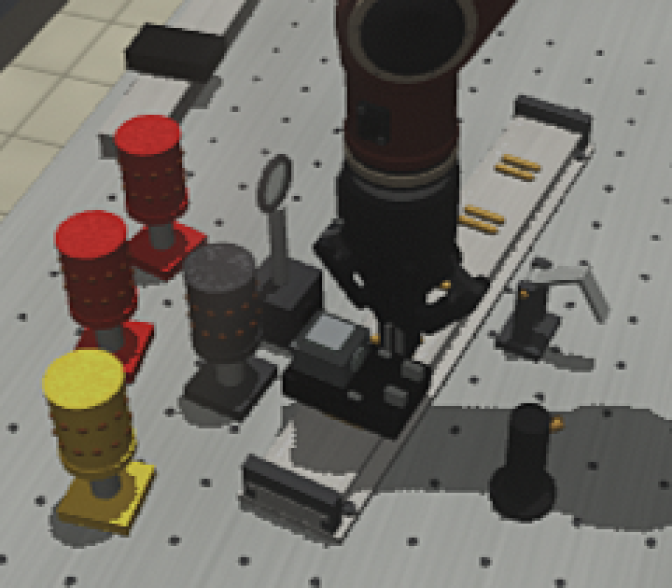

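View pics/top11.png

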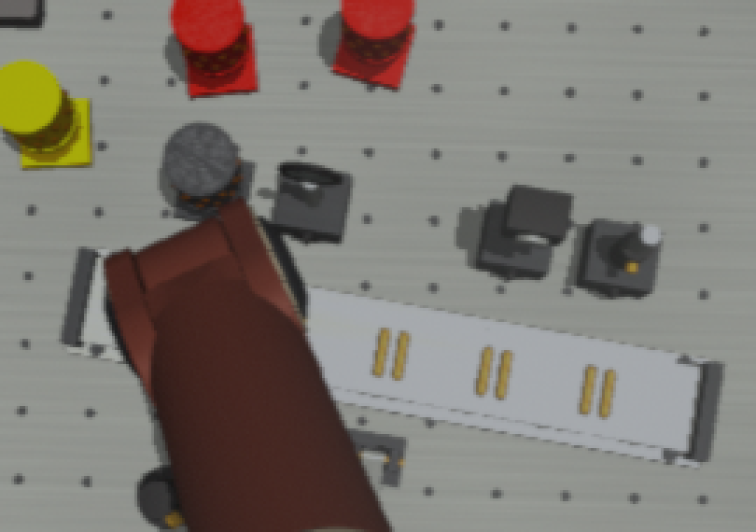

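View pics/c2.png

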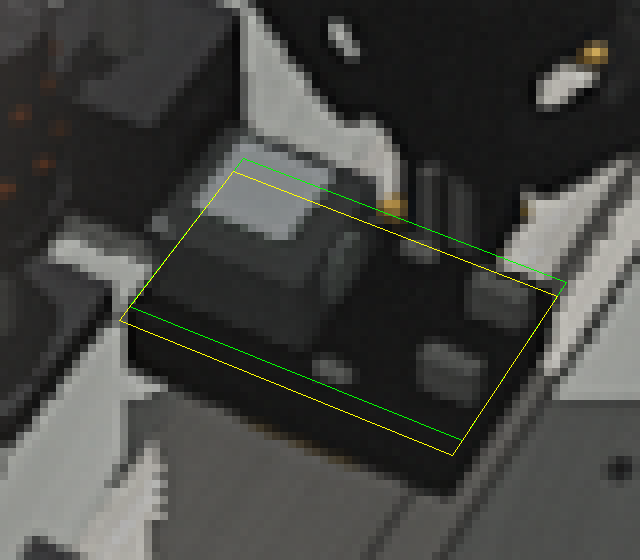

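```bash
python3 -c "
from h import *
p=eyes.snapshot('side');q=np.load('rail.npy')
def rl(W):
    d=W[:2]-q[:2];c,s=np.cos(q[2]),np.sin(q[2]);return np.round([c*d[0]+s*d[1],-s*d[0]+c*d[1]],1)
for uv in((130,370),(450,493)): print(rl(ray(p,(225+uv[0]/8-.5,225+uv[1]/8-.5),34)))
# initial from side0c: bottom corners
for uv in((377,275),(487,312)): print('init',rl(ray(p,(140+uv[0]/2.8-.5,130+uv[1]/2.8-.5),34)))
# front brass bar
for uv in((255,425),(350,458)):print('bar',rl(ray(p,(225+uv[0]/8-.5,225+uv[1]/8-.5),32)))
print([ (t,models.find_in(p,t)[:1]) for t in('carrier','lens_mount','lamp')])
"
python3 -c "
import cv2
a=cv2.imread('pics/side0.png')[190:250,260:340];cv2.imwrite('pics/z0.png',cv2.resize(a,None,fx=8,fy=8,interpolation=3))"
```

```text
[ 45.3 164.2]
[-41.6 162.1]
init [43.8 26.3]
init [-47.3  23.4]
bar [ 10.6 163.8]
bar [-14.7 162.2]
[('carrier', [{'bbox': [242.1, 241.5, 294.5, 288.0], 'score': 0.98}]), ('lens_mount', [{'bbox': [231.0, 183.9, 255.1, 254.2], 'score': 0.87}]), ('lamp', [{'bbox': [155.8, 254.5, 193.6, 318.3], 'score': 0.92}])]
```

View pics/z0.png

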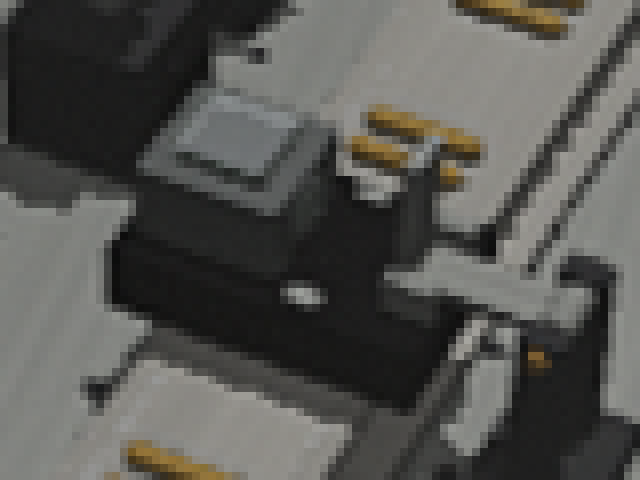

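>>> move_arm:
  deltas:
    - [[-0.3, 0.2, 2.5, 0, 0, 0, -1], [-0.3, 0.2, 5, 0, 0, 0, -1], [-0.3, 0.2, 5, 0, 0, 0, -1], [-0.3, 0.2, 5, 0, 0, 0, -1]]

```text
clock: 12.5
eef_pos: [595.9, 43.5, 45.5]
tool_rot: [0.539, 0.458, -0.535, 0.461]
ft_force: [-0.4, 0.7, 0.3]
opening: -0.1
```

```bash
python3 -c "
from h import *
plan([-10,112,45]);shots(12);car_ov(3,[140])"
```

```text
t 12.5 rail tcp [-9.4 62.3 45.5] F [-0.4  0.7  0.3] j [ 0.06  0.77 -0.27  1.76  0.32  0.64 -0.55] open -0.1
dcm [ 0.06 -0.07 -4.97]  turns(k even: jaw along rail x) [(0, array([-0.1, -0.1, -0.4])), (1, array([-90.1,   0.2,  -0.4])), (2, array([179.9,  -0.7,   0.2])), (3, array([89.9, -0.4, -0.2]))]
[[0.007, 0.988, -0.154], [0.001, -0.154, -0.988], [-1.0, 0.007, -0.002]]
```

View pics/side12.png

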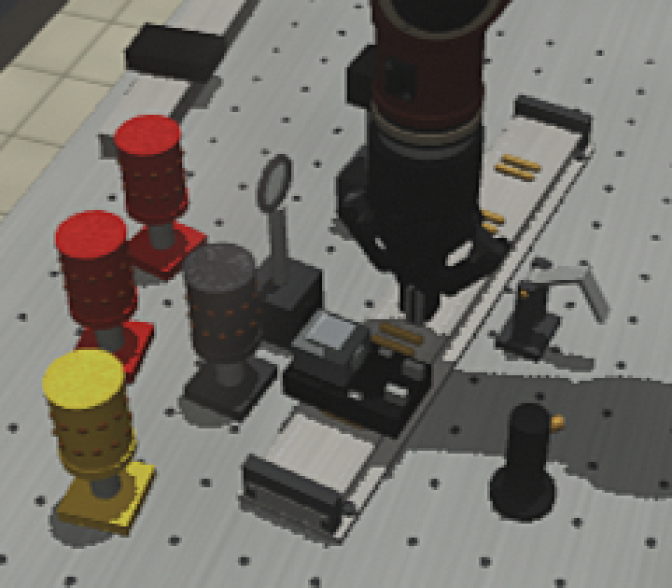

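>>> move_arm:
  deltas:
    - [[0, 0, -2.5, 0, 0, -0.3, -1], [0, 0, -5.3, 0, 0, -0.3, -1], [0, 0, -5.3, 0, 0, -0.3, -1], [0, 0, -5.3, 0, 0, -0.3, -1]]

```text
clock: 13.15
eef_pos: [603.9, 93.1, 45.2]
tool_rot: [-0.537, -0.459, 0.538, -0.461]
ft_force: [0.5, -3.8, 1.2]
opening: 0.1
```

```bash
python3 -c "
from h import *
plan([-10,112,45]);car_ov(4,[150])"
```

```text
t 13.15 rail tcp [ -9.1 112.5  45.2] F [ 0.5 -3.8  1.2] j [-0.03  0.79 -0.26  1.71  0.3   0.68 -0.61] open 0.1
dcm [ 0.02 -0.09  0.05]  turns(k even: jaw along rail x) [(0, array([-0.2,  0.1, -0.1])), (1, array([-90.2,   0.2,   0. ])), (2, array([179.8,  -0.2,  -0.2])), (3, array([89.8,  0. , -0.2]))]
[[0.001, 0.988, -0.155], [-0.002, -0.155, -0.988], [-1.0, 0.002, 0.002]]
```

View pics/c4.png

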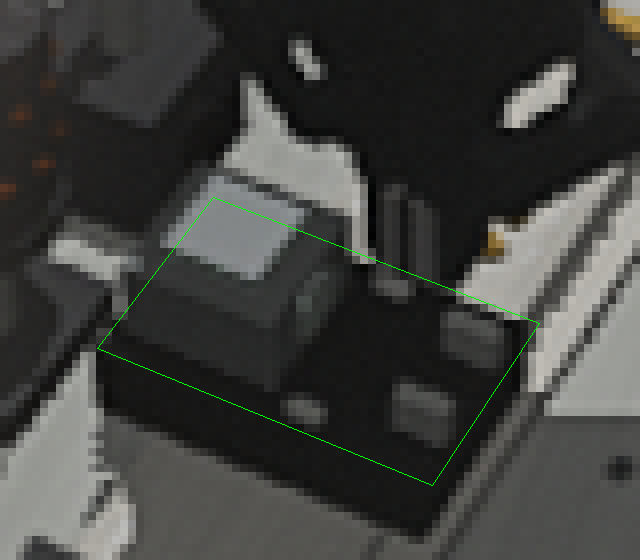

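>>> move_arm:
  deltas:
    - [[0, 0, 2, 0, 0, 0, -1], [0, 0, 5, 0, 0, 0, -1], [-5, 0, 6, 0, 0, 0, -1], [-10, -1, 8, 0, 0, 0, -1], [-15, -2, 12, 0, 0, 0, -1]]

```text
clock: 13.82
eef_pos: [565.6, -18.5, 195.2]
tool_rot: [0.538, 0.461, -0.535, 0.461]
ft_force: [0.6, -0.5, 0.5]
opening: -0.0
```

>>> move_arm:
  deltas:
    - [[0, 0, 6, 0, 0, 0, -1], [0, 0, 12, 0, 0, 0, -1], [0, 0, 18, 0, 0, 0, -1], [0, 0, 18, 0, 0, 0, -1]]

```text
clock: 14.32
eef_pos: [535.2, -205.8, 192.9]
tool_rot: [-0.54, -0.455, 0.541, -0.457]
ft_force: [-0.2, 0.6, -0.2]
opening: 0.2
```

```bash
python3 -c "
from h import *
plan([-10,112,45]);car_ov(5,[150]);shots(13);hasp_ov(13,[2.1,2.4],(195,265,280,360))
p=eyes.snapshot('top');q=np.load('rail.npy');im=cv2.resize(p['color'][160:260,180:320],None,fx=5,fy=5,interpolation=3)
uv=proj(p,loc(q,[[a,150+b,56] for a,b in((-45,-28),(-45,28),(45,28),(45,-28))]));uv=((uv-[180,160]+.5)*5).astype(int)
cv2.polylines(im,[uv.reshape(-1,1,2)],True,(0,255,0),1)
cv2.imwrite('pics/t14.png',im)
"
```

```text
t 14.325 rail tcp [ -31.4 -193.4  192.9] F [-0.2  0.6 -0.2] j [ 0.55  0.56 -0.35  1.7   0.23  0.93 -0.06] open 0.2
dcm [ 14.69   1.64 -30.62]  turns(k even: jaw along rail x) [(0, array([-0.9,  0.2, -0.1])), (1, array([-90.9,   0.2,   0.1])), (2, array([ 1.791e+02, -1.000e-01, -3.000e-01])), (3, array([89.1,  0.1, -0.2]))]
[[0.0, 0.986, -0.168], [-0.004, -0.168, -0.986], [-1.0, 0.001, 0.004]]
```

View pics/t14.png

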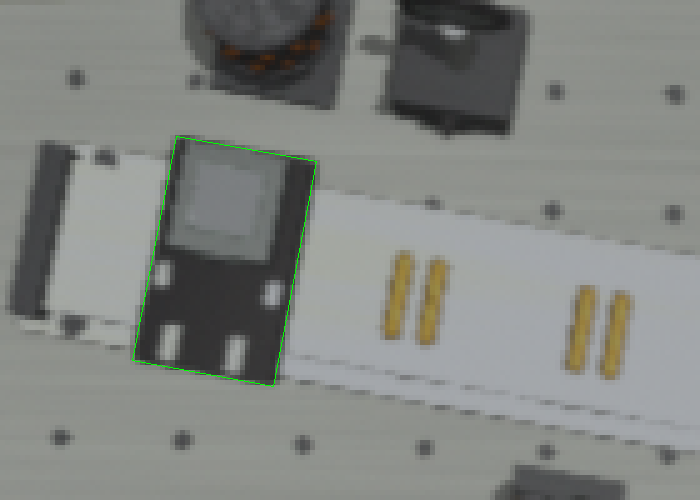

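View pics/side13.png

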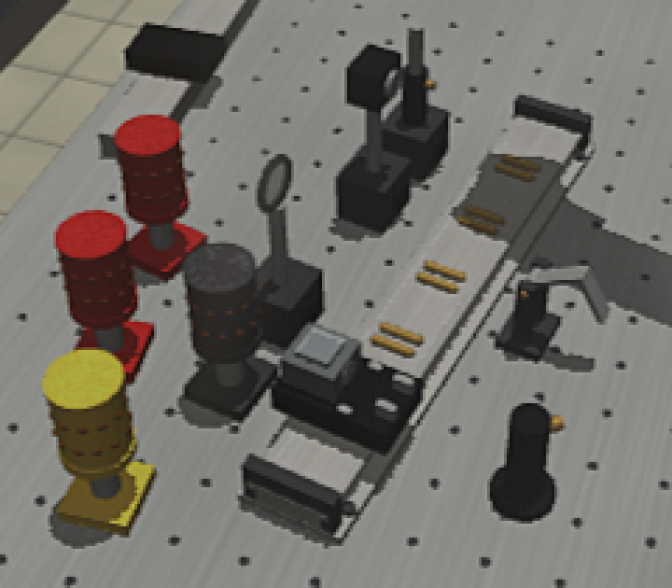

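View pics/top13.png

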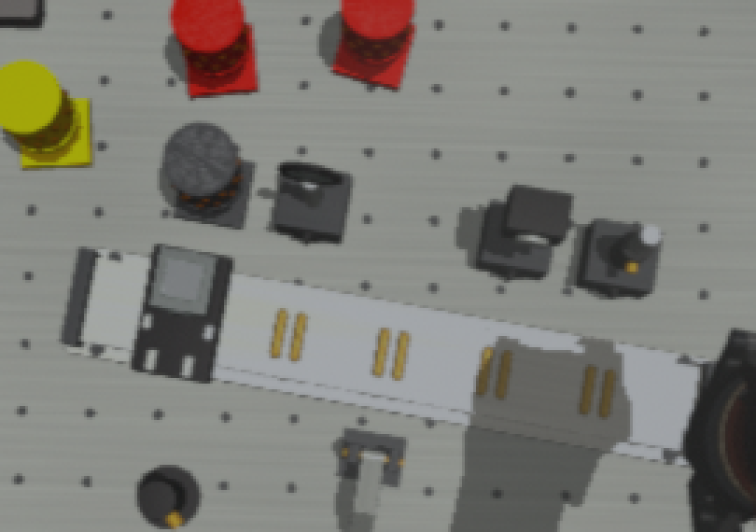

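The carrier outline matches the 150 mm station overlay to within about a pixel. The hasp is folded over at about 2.4 rad, the mounts haven't moved and the arm is clear, so I'll hand in.

```bash
python3 -c "
from h import *
print(job.job_done())"
```

```text
the job is handed in; nothing more can be done
None
```

The job is handed in at about 14.5 s of the 58 s allowed. No verdict was reported.

**What I did:**
- **Hasp:** I swung it over towards the robot with the shut fingers while the carrier was still in the middle station. It ended at about 2.4 rad, judged from the camera overlay.
- **Carrier:** I pushed it along the rail to the +150 mm station, directly in front of the dark lamp can. I then backed off and moved the arm away.

**Last checks:**
- The carrier's outline matches the 150 mm overlay in the top view to about a pixel (roughly 2 mm).
- The lamp and all four bystanders look as they did at the start; I compared them by eye and did not measure them.
- The tool force is near zero and the arm is well clear of everything.

**What did not go smoothly:**
- The first pull on the hasp caught under the fingers, reaching about 30 N at the wrist. I finished the swing in stages.
- The slow push stalled about 12 mm before the last detent. The force was already about 14 N, more than the stated 8 N, and I did not find out why. A brisker push then clicked it in.
- The side view places things a few millimetres off from the top view along the rail. I took the final position from the top view.

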